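Load blanks into the knife grinder's spring magazine

ROBOT

A 7-joint arm with a two-finger parallel gripper is mounted at the origin on the work surface. World frame = base frame: x ahead of the robot, y to its left, z up, the work surface at z = 0. Lengths are in m, angles in rad, forces in N, time in s.
With the tool pointing down it reaches from about 0.4 to 0.85 m from the base axis. Payload 4.5 kg.
Tool frame: the origin (TCP) lies where the fingers leave the gripper's body, on its centre line; the fingertips stand 64 mm ahead of it and the grasp point (between the pads) lies 45 mm ahead of it; z points along the fingers, y is the direction in which the jaws open and shut (so a half turn about z gives the same grasp; the last joint's range is limited). The gripper opens to 88 mm and grips with 3 to 60 N. Pads are 18 mm wide; open, the fingers measure 123 mm over their backs; the gripper's body (75 mm by 187 mm) begins 45 mm behind the grasp point.
Start: joints at [1.154, 0.689, -0.195, 1.565, 0.157, 0.902, -0.215], TCP at [0.272, -0.563, 0.303] pointing down, gripper open.
Joint ranges: [-3.01, 3.01], [-0.46, 2.08], [-1.47, 1.51], [0.13, 2.56], [-1, 4.14], [0.04, 2.09], [-2.66, 2.66]. Speed limits (rad/s): [2.57, 2.57, 3.14, 3.14, 3.14, 3.14, 3.14].

INTERFACE

Orientations are given as a unit quaternion [x, y, z, w].
In Python, from plant import monitor, snapshot, workorder, finder gives the robot as it stands.
- The arm moves only by the tool carry_out, never from a script. Its argument "motion" is one flat list of numbers, 6 for each row, row after row: the shift along the tool's x, y, z in cm, then the turn, a rotation vector about the tool's x, y, z in rad. In form: [x, y, z, rx, ry, rz, x, y, z, rx, ry, rz, ...]. A call has 1 to 8 rows; each row shifts and turns the commanded pose from where the row before left it, along the tool's axes as they then stand; what a row does not reach is not made up. A row lasts 1/8 s, in which the tool goes at most 62.5 mm and 10.7 degrees, less where a joint would pass 70% of its speed; a pose out of reach is approached as far as the arm can. A call with a gripper value outside its range is refused whole. "hand" is the finger opening in cm, from 0 to 8.81, set as the call begins (left out, the last holds). The fingers move at their own pace and stop on an object; "grip_force" is the grip in N (left out, the last holds). Time passes only in rows, so rows that do not move let the fingers close. It gives the time, the measured TCP pose, the force and the opening at its end, in the units of the state.
- monitor.get_state(): the state, without advancing time (a new reading comes with each control period).
- snapshot(name): name is "side" or "top" or "wrist"; returns a dict with "frame" (384x512x3 uint8, red, green, blue), "range_z" (384x512 float32, m along the optical axis (not along the pixel's ray), 0 where there is no reading), "fx", "fy", "cx", "cy" (pixels), "rvec" (rotation vector, rad) and "tvec" (3), from world to camera coordinates, as OpenCV has them; the wrist camera has in their place "hand_eye" (4x4, takes a point from camera to tool coordinates, whose origin is the TCP and whose axes are the flange's). Camera axes: x right, y down, z forward; pixel columns grow to the right and rows downward; lengths in m; the calibration is good to about 2 mm. A picture is of the moment at which its call begins: read the wrist's pose just before it.
- workorder.finish_job(): hands the job in, once; it reports no verdict.
Trained networks look in a picture, given as the dict that the camera call returned (one of the last four; its "shot" number tells which), for a name from the list of things; names that differ only in an ending like _2 or _b are one class to them, and where a whole thing is asked for, a point or a joint stands for the part that bears it (a point fixed in the world has none). Each returns a list of dicts, best first, with "p" (0 to 1); they miss things now and then, are a little off and sometimes report something else, mostly with a low value. They report only what shows in the picture. A call takes as long as a camera call. They do not tell look-alikes from the thing itself.
- finder.masks_of(picture, thing): "pixels" (384x512 bool, what is visible of it) and "extent" ([left, top, right, bottom] in pixels, round what is visible of it).
The state is a dict: "clock": time; "q": joint angles; "qd": joint speeds; "joint_torque": joint torques, N m; "tool_pos": TCP position; "eef_rot": TCP orientation; "contact_force": force on the tool from outside, world axes, zero at the start; "moment": the same for the moment, N m; "opening": opening from 0.0 (shut) to 1.0 (fully open).
Only numpy, scipy, OpenCV 4.12 (cv2) and the standard library are available. Lean on these libraries where they do the work, as an engineer would, in place of code of your own. Each camera call takes 0.05 s, during which the arm holds its last target. There are 200 camera calls.

TASK

Load the two steel knife blanks from the wooden rack into the empty spring magazine, one after the other: press each blank down on the spring follower (the second on top of the first), slide it under the feed lips until it is fully home against the end stop, and let go so that the spring holds it up under the lips. The magazine's height on its column is set by hand and is only roughly known, so feel for it, never force a blank against the magazine, and leave the other things on the bench alone.

Things in the scene. Friction and masses are not known exactly. Their poses are not given: they have to be found in the camera images.
- magazine: Fixed base plate and column of the magazine. Origin: on the bench, straight below the middle of a blank that is home; x: the way blanks are pushed in, y across, z up. Plate x -80 to 135 mm, y +-55, 12 thick. Column behind, x 88 to 113, top at z 135. It carries the magazine box, clamped by hand at a height that is NOT measured: underside of the feed lips at z = 100 mm, up to 20 more or less
- channel (a point): Point of the base (so not exact in height) at x 25, y 0, z 100 mm: nominal middle of the channel's mouth at the lips' underside. Channel: x 25 to 60, 27 mm wide, side walls and lips 3 mm thick, each lip reaching 4 mm in over a blank's long edge. Lead-ins before it: lips turned up from x 17, walls flared from x 12 to about 34 mm width. Axes as the magazine's
- cutout (a point): Point of the base at x -24, y 0, z 100 mm (nominal height): middle of the thumb cut-out, x -60 to 12, open above. Its sides (y +-13.5 to +-16.5) end 27 mm below the lips' underside; a tab of the front wall (20 mm wide, x -64 to -61) ends 13 mm below it. A blank laid here and pressed down 8 mm (its thickness) plus 1 to 3 mm slides in along x; pressed 5 too deep it strikes the tab
- stop (a point): Point of the base at x 60, y 0, z 100 mm (nominal height): face of the rigid end stop plate, which rises 12 mm over the lips' underside. A blank that is home has its rear end on it (blank's middle at magazine x 0, y 0) and, let go, its top against the lips' underside; the blank loaded before lies right below it
- follower (a joint): Travel of the spring follower down in the magazine box, m. 0: empty, its flat top (x -59 to 58 mm, 23 wide) level with the lips' underside. Each blank held under the lips pushes it down by 8 mm. It does not tilt. Spring: 6 N at 0 plus 0.3 N per mm: it yields only from 5 to 7 N, and pressing a blank deep enough takes 8 to 11 N
- blank_a: Flat bright-steel knife blank 120 x 25 x 8 mm with two bolt holes, about 0.18 kg, same either way round. Origin: centre of the underside; x along the 120, y along the 25, z up. At the start it lies across two battens (84 mm apart) of the wooden rack, underside 22 mm over the bench, 14 mm over the rack's board, over 45 mm from the other blank
- blank_b: Second blank, just like blank_a (120 x 25 x 8 mm, same origin and axes), on the same rack. Fingers that reach below the underside of a blank they hold catch on the blank below it in the magazine: hold it by its upper part
- whetstone: Bystander: grey bench stone in a dark wooden holder 200 x 75 mm, 42 mm high in all. Origin: centre of the underside, x along its length
- oil: Bystander: brown glass oil bottle, 52 mm in diameter, 120 mm high, upright. Origin: centre of its underside
- brush: Bystander: bench brush lying flat along its x, about 200 mm long. Origin: its underside
Not all that is in view belongs to the job. What is shaped like the blank_a but pink is not meant.

How it is judged:
By the outcome, as a careful person would: the job done as asked, in the order asked, and still so for the second after the job is handed in, with the robot touching nothing.
It also fails if it takes over 64 s, if anything falls off the work surface, if the arm or the gripper's body presses on something with over 40 N, if the wrist force passes 120 N, or if a joint passes its speed limit or range.

## Working session

There is one attempt and no reset: what is moved stays moved. The work goes in short steps, Python scripts to look and compute and a tool call to move; the robot and the scene stay as the last step left them, time stands still between calls to the robot, and variables do not carry over. Pictures are saved under pics/ and viewed, about 8 in all and at most 12, crops included, and the job is handed in when it is done.

Besides the shell and the picture viewer there is one more tool, called after ">>>" as name(argument=value, ...), one argument or row to a line, values as JSON. carry_out: Moves the arm, as the interface text tells. Its arguments: {"type":"object","properties":{"motion":{"type":"array"},"hand":{"type":"number"},"grip_force":{"type":"number"}},"required":["motion"]}

```bash
mkdir -p pics; ls; cat > h.py <<'E'
import numpy as np, cv2
from scipy.spatial.transform import Rotation as R
from plant import monitor, snapshot, workorder, finder
def shot(name):
    st=monitor.get_state(); p=snapshot(name)
    if 'hand_eye' in p:
        T=np.eye(4);T[:3,:3]=R.from_quat(st['eef_rot']).as_matrix();T[:3,3]=st['tool_pos']
        p['c2w']=T@np.array(p['hand_eye'])
    else:
        T=np.eye(4);T[:3,:3]=R.from_rotvec(np.ravel(p['rvec'])).as_matrix();T[:3,3]=np.ravel(p['tvec'])
        p['c2w']=np.linalg.inv(T)
    return p
def cloud(p):
    z=p['range_z'];v,u=np.indices(z.shape)
    c=np.stack([(u-p['cx'])/p['fx']*z,(v-p['cy'])/p['fy']*z,z,np.ones_like(z)],-1)
    w=(c@p['c2w'].T)[...,:3]; w[z<=0]=np.nan
    return w
def save(p,f,crop=None,s=1):
    im=p['frame'][...,::-1]
    if crop: im=im[crop[1]:crop[3],crop[0]:crop[2]]
    cv2.imwrite('pics/'+f,cv2.resize(im,None,fx=s,fy=s,interpolation=cv2.INTER_CUBIC))
E
python3 - <<'E'
from h import *
a=shot('top');b=shot('side')
im=np.hstack([a['frame'],b['frame']])[...,::-1]
cv2.imwrite('pics/a.png',np.vstack([a['frame'],b['frame']])[...,::-1][:, :])
cv2.imwrite('pics/a.png',cv2.resize(im,(800,300)))
save(a,'top.png',None,1.5)
W=cloud(a);np.savez('top.npz',W=W,f=a['frame'])
for n in ['blank_a','magazine','channel','follower','whetstone','oil','brush']:
    for p,nm in((a,'top'),(b,'side')):
        Wp=cloud(p)
        for d in finder.masks_of(p,n)[:4]:
            m=d['pixels'];pts=Wp[m];pts=pts[~np.isnan(pts[:,0])]
            print(n,nm,round(d['p'],2),np.round(d['extent']),np.round(np.median(pts,0),3) if len(pts) else None,m.sum())
print(monitor.get_state())
E
```

```text
pics
blank_a top 0.76 [130. 160. 165. 182.] [0.788 0.309 0.008] 352
blank_a top 0.66 [163. 231. 181. 272.] [0.533 0.26  0.031] 350
blank_a top 0.56 [197. 229. 211. 273.] [0.523 0.167 0.031] 417
blank_a top 0.44 [312. 200. 330. 246.] [ 0.53  -0.147  0.11 ] 348
blank_a side 0.72 [140. 249. 185. 272.] [0.786 0.311 0.009] 315
blank_a side 0.66 [256. 236. 298. 257.] [0.519 0.172 0.03 ] 359
blank_a side 0.62 [241. 255. 282. 285.] [0.521 0.267 0.031] 391
blank_a side 0.54 [209. 187. 228. 225.] [0.731 0.106 0.06 ] 537
magazine side 0.74 [264. 152. 330. 210.] [ 0.562 -0.131  0.04 ] 2367
channel top 0.71 [287. 178. 336. 257.] [ 0.558 -0.133  0.015] 2858
channel side 0.96 [266. 157. 335. 206.] [ 0.561 -0.131  0.026] 2291
channel side 0.21 [208. 185. 224. 225.] [0.731 0.106 0.062] 539
follower top 0.93 [310. 199. 329. 246.] [ 0.533 -0.146  0.11 ] 355
follower side 0.66 [292. 162. 329. 175.] [ 0.528 -0.147  0.108] 179
whetstone top 0.56 [395. 190. 426. 268.] [ 0.483 -0.407  0.042] 2015
whetstone side 0.57 [315. 150. 371. 176.] [ 0.474 -0.396  0.03 ] 899
oil top 0.53 [214. 160. 233. 179.] [0.729 0
[... 252 characters left out ...]
0.018] 1420
{'clock': 0.8, 'q': array([ 1.15376842,  0.68904199, -0.19458186,  1.56530605,  0.15732443,
        0.90250125, -0.21510116]), 'qd': array([-0.00025761, -0.00141139, -0.00068992,  0.00229171, -0.00150285,
       -0.00245364,  0.00021479]), 'joint_torque': array([-1.62124275e-05, -5.27443492e+01, -1.26718070e+00, -1.53737301e+01,
       -5.18965640e-02, -6.74344465e-04, -1.99457560e-06]), 'tool_pos': array([ 0.27233671, -0.56256645,  0.30277688]), 'eef_rot': array([9.74699087e-01, 2.23521109e-01, 4.01792668e-06, 6.58362060e-05]), 'contact_force': array([ 0.53953277, -0.40002049,  0.34981006]), 'moment': array([ 0.00314857, -0.00710549, -0.0199818 ]), 'opening': 0.9951173885083807}
```

View top.

View pics/top.png

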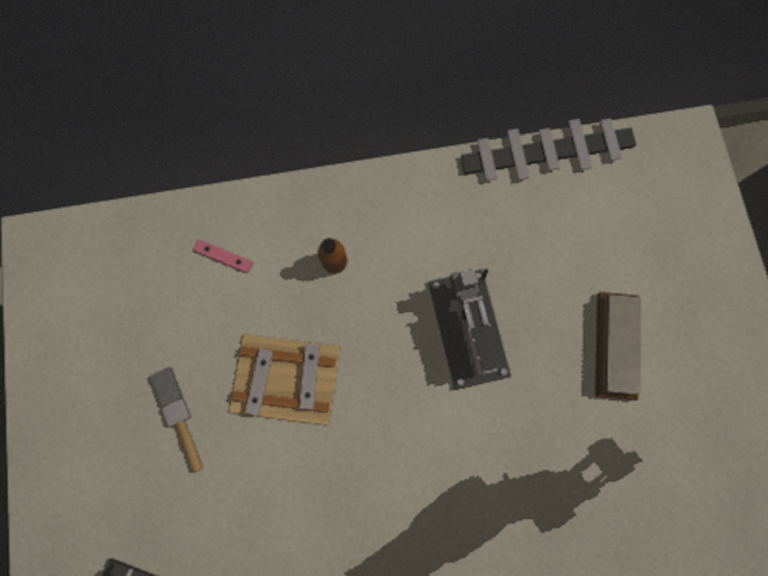

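View pics/a.png

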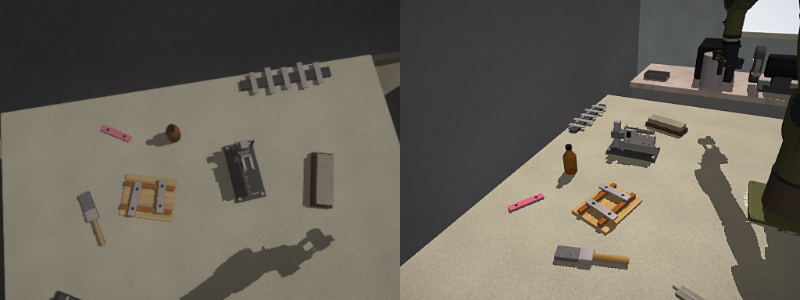

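```bash
cat >> h.py <<'E'
def rect(xy):
    (c,s,a)=cv2.minAreaRect((xy*1000).astype(np.float32))
    if s[0]<s[1]: s=s[::-1];a+=90
    return np.round(c,1),np.round(s,1),round((a+90)%180-90,1)
def tool():
    st=monitor.get_state();return np.array(st['tool_pos']),R.from_quat(st['eef_rot']).as_matrix(),st
E
python3 - <<'E'
from h import *
d=np.load('top.npz');W=d['W']
def box(x0,x1,y0,y1,z0,z1): 
    m=(W[...,0]>x0)&(W[...,0]<x1)&(W[...,1]>y0)&(W[...,1]<y1)&(W[...,2]>z0)&(W[...,2]<z1);return W[m]
for n,b in dict(A=(.44,.60,.20,.33,.026,.036),B=(.44,.60,.12,.212,.026,.036),plate=(.4,.75,-.25,-.03,.007,.018),high=(.4,.75,-.25,-.03,.085,.118),col=(.4,.75,-.25,-.03,.120,.2)).items():
    p=box(*b);print(n,len(p),rect(p[:,:2]),np.round(np.median(p,0),4),np.round(p[:,2].max(),3))
p=box(.4,.75,-.25,-.03,.06,.2);print(np.histogram(p[:,2],bins=np.arange(.06,.16,.004)))
t,Rm,_=tool();print(t,Rm.round(3)); p=shot('wrist');print(np.round(p['hand_eye'],3),p['fx'])
E
```

```text
A 410 (array([530.3, 258.7]), array([118.3,  74.3]), -10.1) [0.5291 0.2609 0.0307] 0.035
B 405 (array([519.7, 165.5]), array([126.2,  59.5]), 2.7) [0.5234 0.167  0.0307] 0.035
plate 1684 (array([ 564.9, -145.6]), array([214.4, 110.9]), 3.2) [ 0.5487 -0.1236  0.013 ] 0.018
high 739 (array([ 567.9, -153.9]), array([187.4,  62.8]), 1.6) [ 0.5681 -0.1445  0.1091] 0.117
col 133 (array([ 623.6, -140. ]), array([53.2, 31.2]), 7.5) [ 0.6338 -0.1405  0.1348] 0.14
(array([ 19,  21,  20,  16,  24,  64,  26,  73,  92,  24,  23,  72, 320,
       114,  14,  30,   3,   7,  57,  35,   1,   0,   0,   0]), array([0.06 , 0.064, 0.068, 0.072, 0.076, 0.08 , 0.084, 0.088, 0.092,
       0.096, 0.1  , 0.104, 0.108, 0.112, 0.116, 0.12 , 0.124, 0.128,
       0.132, 0.136, 0.14 , 0.144, 0.148, 0.152, 0.156]))
[ 0.27233671 -0.56256645  0.30277688] [[ 0.9    0.436  0.   ]
 [ 0.436 -0.9   -0.   ]
 [-0.     0.    -1.   ]]
[[-0.    -0.963 -0.269  0.071]
 [ 1.     0.    -0.001 -0.   ]
 [ 0.001 -0.269  0.963 -0.081]
 [ 0.     0.     0.     1.   ]] 288.85729332608787
```

```bash
cat >> h.py <<'E'
def plan(tgt,yaw,n,pos=None,Rm=None):
    """rows to go to world target (m), tool x at world yaw (deg), tool down; also returns tilt fix"""
    t,R0,_=tool(); pos=t if pos is None else np.array(pos); R0=R0 if Rm is None else Rm
    c,s=np.cos(np.radians(yaw)),np.sin(np.radians(yaw))
    Rt=np.array([[c,s,0],[s,-c,0],[0,0,-1.]]); out=[]
    for i in range(n):
        k=n-i
        d=np.round(R0.T@(np.array(tgt)-pos)/k*100,2); rv=np.round(R.from_matrix(R0.T@Rt).as_rotvec()/k,3)
        pos=pos+R0@d/100; R0=R0@R.from_rotvec(rv).as_matrix(); out.append(list(map(float,d))+list(map(float,rv)))
    for k in range(0,n,8): print([x for r in out[k:k+8] for x in r])
    return pos,R0
E
python3 - <<'E'
from h import *
plan([.51,.21,.29],0,16)
E
```

```text
[3.44, -3.7, 0.08, 0.0, -0.0, 0.028, 3.34, -3.79, 0.08, 0.0, -0.0, 0.028, 3.23, -3.89, 0.08, 0.0, -0.0, 0.028, 3.12, -3.97, 0.08, 0.0, -0.0, 0.028, 3.01, -4.06, 0.08, 0.0, -0.0, 0.028, 2.89, -4.14, 0.08, 0.0, -0.0, 0.028, 2.77, -4.22, 0.08, 0.0, -0.0, 0.028, 2.65, -4.3, 0.08, 0.0, -0.0, 0.028]
[2.53, -4.37, 0.08, 0.0, -0.0, 0.028, 2.41, -4.44, 0.08, 0.0, -0.0, 0.028, 2.28, -4.51, 0.08, 0.0, -0.0, 0.028, 2.16, -4.57, 0.08, 0.0, -0.0, 0.029, 2.02, -4.63, 0.08, 0.0, -0.0, 0.028, 1.9, -4.68, 0.08, 0.0, -0.0, 0.029, 1.76, -4.74, 0.08, 0.0, -0.0, 0.028, 1.62, -4.78, 0.07, 0.0, -0.0, 0.029]
```

Candidates for a blank (1.5x top picture): two steel bars on the wooden rack at (258,382) and (310,377), the pink bar at (223,256), grey bars on a dark strip at (550,150), and the follower at (478,325). I choose the two steel bars on the rack, and will check them with a close wrist crop.

>>> carry_out(
  motion=[3.4,-3.7,0.1,0,0,0.028,3.3,-3.8,0.1,0,0,0.028,3.2,-3.9,0.1,0,0,0.028,3.1,-4.0,0.1,0,0,0.028,3.0,-4.1,0.1,0,0,0.028,2.9,-4.1,0.1,0,0,0.028,2.8,-4.2,0.1,0,0,0.028,2.7,-4.3,0.1,0,0,0.028],
  hand=5.5,
  grip_force=50,
)

```text
clock: 1.85
tool_pos: [0.3913, -0.1749, 0.295]
eef_rot: [0.994, 0.113, 0.001, 0.0]
contact_force: [1.5, -0.1, -0.6]
opening: 0.621
```

>>> carry_out(
  motion=[2.5,-4.4,0.1,0,0,0.028,2.4,-4.4,0.1,0,0,0.028,2.3,-4.5,0.1,0,0,0.028,2.2,-4.6,0.1,0,0,0.028,2.0,-4.6,0.1,0,0,0.028,1.9,-4.7,0.1,0,0,0.028,1.8,-4.7,0.1,0,0,0.029,1.6,-4.8,0.1,0,0,0.029],
)

```text
clock: 2.85
tool_pos: [0.5099, 0.2115, 0.2869]
eef_rot: [1.0, 0.0, 0.0, -0.0]
contact_force: [1.5, 0.5, -0.4]
opening: 0.622
```

```bash
cat >> h.py <<'E'
def bar(W,m,zlo,zhi):
    p=W[m];p=p[(p[:,2]>zlo)&(p[:,2]<zhi)]
    return len(p),rect(p[:,:2]),np.round(np.median(p[:,2]),4)
E
python3 - <<'E'
from h import *
t,Rm,st=tool();print(t,R.from_matrix(Rm).as_rotvec(),np.degrees(np.arctan2(Rm[1,0],Rm[0,0])),st['clock'],st['contact_force'],st['opening'])
p=shot('wrist');W=cloud(p);save(p,'w1.png',None,1.5)
for d in finder.masks_of(p,'blank_a')[:4]:
    m=d['pixels'];w=W[m];w=w[~np.isnan(w[:,0])];zm=np.median(w[:,2])
    print(d['p'],np.round(d['extent']),bar(W,cv2.erode(m.astype(np.uint8),np.ones((3,3)))>0,zm-.004,zm+.004),w[:,:2].mean(0))
E
```

```text
[0.50988632 0.21154495 0.2868524 ] [-3.14153984e+00 -5.24158306e-05 -1.03644839e-03] 0.0019109375769225567 2.85 [ 1.49193427  0.54939372 -0.35859082] 0.6224446452413159
0.85 [272. 101. 318. 205.] (1965, (array([526.3, 169.1]), array([117.6,  24.7]), -14.0), np.float64(0.0293)) [0.52947776 0.16813468]
```

View pics/w1.png

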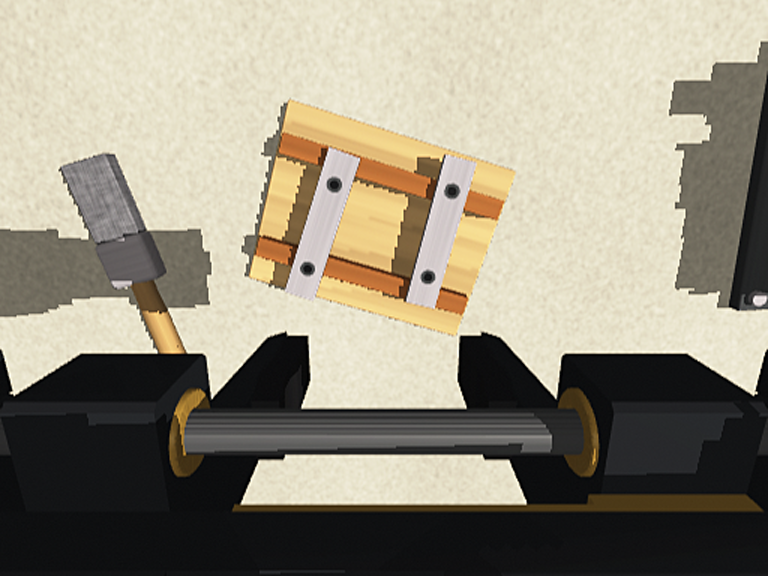

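```bash
python3 - <<'E'
from h import *
p=shot('wrist');W=cloud(p);f=p['frame'].astype(int)
sat=f.max(-1)-f.min(-1)
for n,c in (('B',(293,155)),('A',(217,150))):
    m=(abs(W[...,2]-.0295)<.005)&(sat<40)&(f.mean(-1)>90)
    k,l=cv2.connectedComponents(m.astype(np.uint8)); i=l[c[1],c[0]]
    if i==0: i=l[c[1],c[0]+4]
    w=W[l==i];print(n,i,len(w),rect(w[:,:2]),np.median(w[:,2]))
    q=w[:,:2]-w[:,:2].mean(0);u=np.linalg.svd(q,full_matrices=False)[2][0];print(np.degrees(np.arctan(u[1]/u[0])),w[:,:2].mean(0))
a=np.radians(-14);c=np.array([.5263,.1691])-.004*np.array([np.cos(a),np.sin(a)])
P,Q=plan([*c,.13],-14,5)
plan([*c,.088],-14,3,P,Q)
E
```

```text
B 2 1951 (array([525.6, 168.6]), array([119.3,  24.9]), -13.5) 0.029239493562622343
-13.68580795844976 [0.52831293 0.16811445]
A 1 2006 (array([531.5, 262.2]), array([119.3,  24.8]), -19.7) 0.02923998953761267
-19.63353172128046 [0.53404869 0.26122167]
[0.25, 0.87, 3.13, -0.0, -0.0, 0.05, 0.3, 0.86, 3.13, -0.0, -0.0, 0.05, 0.34, 0.85, 3.13, -0.001, -0.0, 0.05, 0.38, 0.82, 3.13, -0.001, -0.0, 0.05, 0.42, 0.8, 3.12, -0.0, -0.0, 0.051]
[-0.0, 0.0, 1.4, -0.0, -0.0, -0.0, -0.0, 0.0, 1.4, -0.0, -0.0, -0.0, -0.0, 0.0, 1.4, -0.0, -0.0, -0.0]
```

>>> carry_out(
  motion=[0.25,0.87,3.1,0,0,0.047,0.3,0.86,3.1,0,0,0.047,0.34,0.85,3.1,0,0,0.047,0.35,0.82,3.1,0,0,0.048,0.35,0.8,3.2,0,0,0.048,0,0,2.2,0,0,0,0,0,1.5,0,0,0,0,0,0.5,0,0,0],
  hand=4.5,
)

```text
clock: 4.0
tool_pos: [0.5212, 0.1658, 0.0883]
eef_rot: [0.993, -0.118, -0.0, 0.0]
contact_force: [0.5, 0.6, -0.2]
opening: 0.508
```

```bash
python3 - <<'E'
from h import *
t,Rm,st=tool();print(t,R.from_matrix(Rm).as_rotvec(),np.degrees(np.arctan2(Rm[1,0],Rm[0,0])),st['clock'],st['contact_force'],st['opening'])
p=shot('wrist');save(p,'w2.png',None,1.2)
E
```

```text
[0.52115713 0.16578361 0.08827648] [ 3.11895921e+00 -3.70934784e-01 -1.13028085e-03] -13.564562612271848 4.0 [ 0.53779508  0.61817973 -0.15871599] 0.5078877090098868
```

View pics/w2.png

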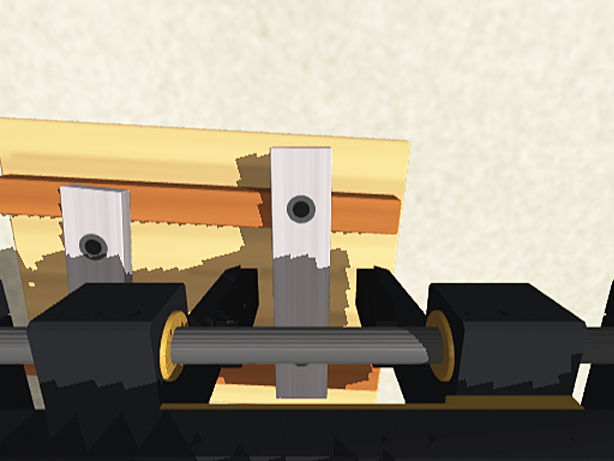

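>>> carry_out(
  motion=[0,0,0,0,0,0,0,0,0,0,0,0,0,0,0,0,0,0,0,0,0,0,0,0],
  hand=1.5,
)

```text
clock: 4.55
tool_pos: [0.5219, 0.1668, 0.0894]
eef_rot: [0.993, -0.118, 0.001, -0.0]
contact_force: [-0.2, 0.9, 6.2]
opening: 0.27
```

```bash
python3 - <<'E'
from h import *
t,Rm,st=tool();print(t,st['opening']*88.1,st['contact_force'])
P,Q=plan([*t[:2],.16],-13.56,3)
plan([.4836,-.1501,.215],3.2,9,P,Q)
E
```

```text
[0.52186107 0.16683179 0.0894151 ] 23.78689985015132 [-0.15955921  0.93301662  6.18186845]
[0.0, -0.0, -2.35, -0.0, -0.0, 0.0, 0.0, -0.0, -2.35, -0.001, -0.001, 0.0, 0.01, -0.0, -2.36, -0.0, -0.0, 0.001]
[0.41, 3.52, -0.61, 0.0, -0.0, -0.033, 0.3, 3.53, -0.61, 0.0, -0.0, -0.032, 0.18, 3.54, -0.61, 0.0, -0.0, -0.033, 0.07, 3.55, -0.61, 0.0, -0.0, -0.032, -0.05, 3.55, -0.61, 0.0, -0.0, -0.033, -0.16, 3.54, -0.61, 0.0, -0.0, -0.032, -0.28, 3.54, -0.61, 0.0, -0.0, -0.033, -0.39, 3.52, -0.61, 0.0, -0.0, -0.032]
[-0.51, 3.51, -0.62, 0.0, -0.0, -0.033]
```

>>> carry_out(
  motion=[0,0,-0.8,0,0,0,0,0,-2.0,0,0,0,0,0,-2.2,0,0,0,0,0,-2.0,0,0,0],
)

```text
clock: 5.05
tool_pos: [0.521, 0.1662, 0.1594]
eef_rot: [0.993, -0.118, -0.0, 0.0]
contact_force: [-0.1, -0.1, -1.7]
opening: 0.272
```

>>> carry_out(
  motion=[0.4,3.52,-0.6,0,0,-0.033,0.3,3.53,-0.6,0,0,-0.032,0.2,3.54,-0.6,0,0,-0.033,0.1,3.55,-0.6,0,0,-0.032,0,3.55,-0.6,0,0,-0.033,-0.2,3.54,-0.6,0,0,-0.032,-0.3,3.54,-0.6,0,0,-0.033,-0.4,3.52,-0.6,0,0,-0.032],
)

```text
clock: 6.05
tool_pos: [0.487, -0.1166, 0.207]
eef_rot: [1.0, 0.012, -0.001, 0.0]
contact_force: [0.8, 0.0, -2.1]
opening: 0.264
```

>>> carry_out(
  motion=[-0.5,3.5,-0.6,0,0,-0.033,0,0,0,0,0,0],
)

```text
clock: 6.3
tool_pos: [0.4824, -0.1543, 0.2131]
eef_rot: [1.0, 0.025, -0.0, 0.001]
contact_force: [0.7, 1.1, -2.0]
opening: 0.273
```

```bash
python3 - <<'E'
from h import *
t,Rm,st=tool();print(t,R.from_matrix(Rm).as_rotvec(),np.degrees(np.arctan2(Rm[1,0],Rm[0,0])),st['clock'],st['contact_force'],st['moment'],st['opening'])
p=shot('wrist');save(p,'w3.png',None,1.5);np.savez('w3.npz',W=cloud(p),f=p['frame'])
for n in ('blank_a','channel','follower'):
  for d in finder.masks_of(p,n)[:3]:
    w=cloud(p)[d['pixels']];print(n,d['p'],d['extent'].__repr__(),np.nanmedian(w,0))
E
```

```text
[ 0.4823814  -0.15427415  0.21313005] [ 3.13804948e+00  7.89759203e-02 -1.02676682e-03] 2.883287991487752 6.3 [ 0.74015541  1.06854232 -2.03252762] [ 0.04360989 -0.00705966 -0.02177661] 0.2729613633444554
blank_a 0.96 [232.8, 123.1, 282.7, 332.1] [ 0.5037506  -0.15261158  0.15295304]
channel 0.82 [184.7, 0.0, 313.4, 211.7] [ 0.57257584 -0.1432001   0.01191357]
follower 0.66 [230.5, 26.8, 266.9, 123.4] [ 0.57002516 -0.14434176  0.10813302]
```

View pics/w3.png

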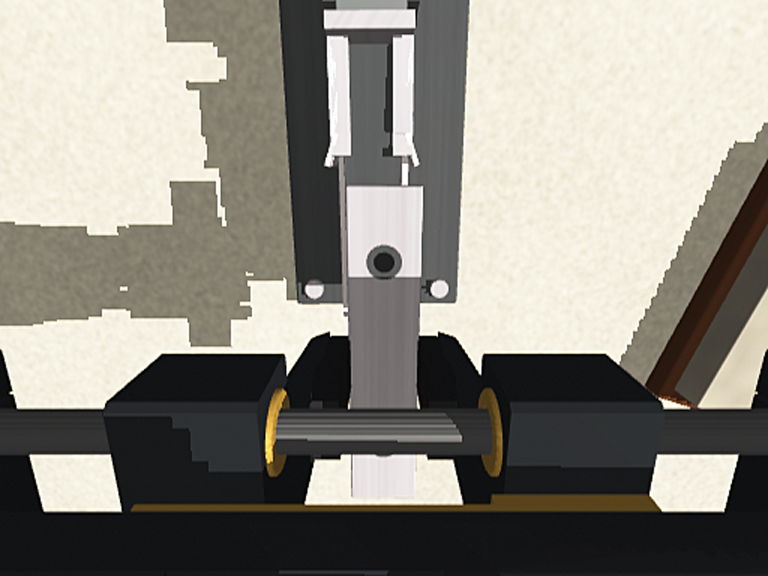

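```bash
python3 - <<'E'
from h import *
d=np.load('w3.npz');W=d['W'].reshape(-1,3);f=d['f'].reshape(-1,3);W0=d['W']
def fit(p):
    q=p[:,:2];c=q.mean(0);u=np.linalg.svd(q-c,full_matrices=False)[2][0];return c,np.degrees(np.arctan(u[1]/u[0]))
b=W[(abs(W[:,2]-.153)<.004)&(abs(W[:,1]+.152)<.03)&(W[:,0]>.48)]
print('blank',rect(b[:,:2]),fit(b),np.median(b[:,2]))
def edges(p,ux,step=.004):
    o=[]
    for x in np.arange(p[:,0].min()+.002,p[:,0].max()-.002,step):
        s=p[(p[:,0]>=x)&(p[:,0]<x+step)]
        if len(s)>5:o.append((x+step/2,s[:,1].min(),s[:,1].max()))
    return np.array(o)
eb=edges(b,0);print('blank mid line',np.polyfit(eb[1:-1,0]-.5375,eb[1:-1,1:].mean(1),1),'w',np.median(eb[:,2]-eb[:,1]),'front x',np.percentile(b[:,0],99.5))
h=W[(W[:,2]>.095)&(W[:,2]<.14)&(abs(W[:,1]+.147)<.04)&(W[:,0]>.53)]
print(np.histogram(h[:,2],bins=np.arange(.095,.14,.002)))
for lo,hi in((.102,.1095),(.1095,.117)):
    l=h[(h[:,2]>lo)&(h[:,2]<hi)];e=edges(l,0,.006);print(lo,'\n',np.c_[e*1000,1000*(e[:,1]+e[:,2])/2,1000*(e[:,2]-e[:,1])].round(1),np.median(l[:,2]))
pl=W[(abs(W[:,2]-.012)<.004)&(abs(W[:,1]+.147)<.09)&(W[:,0]>.44)]
e=edges(pl,0,.008);k=e[(e[:,2]-e[:,1])>.107];print('plate',(k*1000).round(1)[::3],np.polyfit(k[:,0]-.5375,k[:,1:].mean(1),1))
s=h[h[:,2]>.117];print('stop',rect(s[:,:2]),np.median(s[:,2]),np.percentile(s[:,0],[1,50,99]))
E
```

```text
blank (array([ 513.1, -152.8]), array([66.2, 50.5]), -0.0) (array([ 0.51398471, -0.15193302]), np.float64(2.8649075838119735)) 0.15292583103438098
blank mid line [ 0.06155673 -0.1507373 ] w 0.02472172080473746 front x 0.5456370933840784
(array([   2,   12,   29,   26,   37,  157, 2472, 1297, 1346,   74,   60,
        110,  662,   87,    0,    0,    0,    0,    0,    0,    0,    0]), array([0.095, 0.097, 0.099, 0.101, 0.103, 0.105, 0.107, 0.109, 0.111,
       0.113, 0.115, 0.117, 0.119, 0.121, 0.123, 0.125, 0.127, 0.129,
       0.131, 0.133, 0.135, 0.137, 0.139]))
0.102 
 [[ 544.2 -157.  -134.2 -145.6   22.7]
 [ 550.2 -162.4 -127.8 -145.1   34.7]
 [ 556.2 -161.6 -128.5 -145.1   33.1]
 [ 562.2 -159.5 -127.9 -143.7   31.7]
 [ 568.2 -158.5 -130.8 -144.6   27.7]
 [ 574.2 -160.1 -130.6 -145.3   29.4]
 [ 580.2 -155.5 -135.1 -145.3   20.4]
 [ 586.2 -157.4 -132.2 -144.8   25.2]
 [ 592.2 -158.2 -126.9 -142.6   31.3]
 [ 598.2 -151.5 -130.3 -140.9   21.2]] 0.10810868130983833
0.1095 
 [[ 549.  -153.5 -125.9 -139.7   27.6]
 [ 555.  -163.8 -126.5 -145.1   37.3]
 [ 561.  -162.2 -128.1 -145.1   34.1]
 [ 567.  -160.6 -128.  -144.3   32.6]
 [ 573.  -160.1 -127.3 -143.7   32.8]
 [ 579.  -160.2 -127.3 -143.7   32.9]
 [ 585.  -159.9 -127.  -143.5   32.9]
 [ 591.  -159.5 -126.4 -143.    33.1]
 [ 597.  -159.1 -126.3 -142.7   32.8]] 0.11116186659678186
plate [[ 463.2 -204.9  -95.4]
 [ 487.2 -203.5  -93.4]
 [ 511.2 -202.2  -92.7]
 [ 535.2 -200.9  -90.6]
 [ 559.2 -199.8  -90.1]
 [ 583.2 -198.7  -88.5]
 [ 607.2 -196.9  -87. ]
 [ 631.2 -195.6  -85.4]] [ 0.05470997 -0.14586988]
stop (array([ 601.5, -142.3]), array([32.8,  6.8]), -86.8) 0.11997101926275733 [0.5979534 0.6013769 0.6050789]
```

>>> carry_out(
  motion=[0,-0.48,0.5,0,0,-0.004,0,0,1.2,0,0,0,0,0,1.0,0,0,0,0,0,0,0,0,0],
)

```text
clock: 7.0
tool_pos: [0.4827, -0.1454, 0.1845]
eef_rot: [1.0, 0.03, -0.001, -0.0]
contact_force: [0.9, 0.0, -2.8]
opening: 0.272
```

```bash
cat >> h.py <<'E'
def rep():
    t,Rm,st=tool();o=np.array([.538,-.146]);a=np.radians(3.13);c,s=np.cos(a),np.sin(a);d=t[:2]-o
    F=st['contact_force'];print('clk',st['clock'],'mag xy mm',np.round([1e3*(c*d[0]+s*d[1]),1e3*(-s*d[0]+c*d[1])],2),'z',round(1e3*t[2],2),'yaw',np.degrees(np.arctan2(Rm[1,0],Rm[0,0])).round(2),'tilt xz,yz mrad',(1e3*Rm[:2,2]).round(1),'Fmag',np.round([c*F[0]+s*F[1],-s*F[0]+c*F[1],F[2]],1),'M',np.round(st['moment'],2),'op',round(st['opening']*88.1,1))
E
python3 - <<'E'
from h import *
rep()
p=shot('wrist');W0=cloud(p);np.savez('w4.npz',W=W0,f=p['frame']);W=W0.reshape(-1,3);a=np.radians(3.13)
t,_,_=tool();zb=t[2]-.06
x=(W[:,0]-.538)*np.cos(a)+(W[:,1]+.146)*np.sin(a);y=-(W[:,0]-.538)*np.sin(a)+(W[:,1]+.146)*np.cos(a);z=W[:,2]
b=(abs(z-zb)<.005)&(abs(y)<.011)&(x<.015)&(x>-.035);f=(abs(z-.108)<.0025)&(abs(y)<.008)&(x>.016)&(x<.055)
for m in(b,f): print(m.sum(),np.polyfit(x[m],z[m],1),np.polyfit(y[m],z[m],1))
for x0 in np.arange(-.04,.06,.006):
    o=[]
    for lo,hi in((zb-.003,zb+.003),(.1095,.1135)):
        s=y[(abs(x-x0)<.003)&(z>lo)&(z<hi)&(abs(y)<.022)]
        o+=[s.min()*1e3,s.max()*1e3,(s.min()+s.max())*500] if len(s)>8 else [0,0,0]
    print((x0*1e3).round(),np.round(o,1))
m=(abs(z-zb)<.003)&(abs(y)<.01)&(x<.03);print('front',np.percentile(x[m],99.5))
E
```

```text
clk 7.0 mag xy mm [-55.15   3.64] z 184.54 yaw 3.5 tilt xz,yz mrad [-2.4  0.3] Fmag [ 0.9 -0.  -2.8] M [0.05 0.09 0.01] op 24.0
3170 [-0.00715138  0.12411718] [0.00495728 0.1241981 ]
2636 [0.00119682 0.10810246] [0.00250769 0.10814549]
-40.0 [-17.9  17.1  -0.4   0.    0.    0. ]
-34.0 [-7.5 16.9  4.7  0.   0.   0. ]
-28.0 [-7.4 16.9  4.7  0.   0.   0. ]
-22.0 [-7.7 17.4  4.8  0.   0.   0. ]
-16.0 [-7.6 17.3  4.8  0.   0.   0. ]
-10.0 [-7.4 17.2  4.9  0.   0.   0. ]
-4.0 [-7.6 17.1  4.7  0.   0.   0. ]
2.0 [-7.6 17.4  4.9  0.   0.   0. ]
8.0 [-7.3 17.4  5.   0.   0.   0. ]
14.0 [  0.    0.    0.  -19.   19.3   0.2]
20.0 [  0.    0.    0.  -17.7  18.2   0.2]
26.0 [  0.    0.    0.  -16.5  16.6   0. ]
32.0 [  0.    0.    0.  -16.4  16.5   0.1]
38.0 [  0.    0.    0.  -16.5  16.4  -0. ]
44.0 [  0.    0.    0.  -16.3  16.4   0. ]
50.0 [  0.    0.    0.  -16.4  16.6   0.1]
56.0 [  0.    0.    0.  -16.5  16.6   0. ]
front 0.008056349225915204
```

>>> carry_out(
  motion=[0,0.45,0,0,0.006,0,0,0,0,0,0,0,0,0,0,0,0,0,0,0,0,0,0,0],
)

```text
clock: 7.55
tool_pos: [0.4837, -0.1501, 0.1859]
eef_rot: [1.0, 0.03, 0.003, -0.0]
contact_force: [-1.2, 0.3, -2.1]
opening: 0.272
```

```bash
cat >> h.py <<'E'
def held(zoff=.06):
    rep();t,_,_=tool()
    p=shot('wrist');W=cloud(p).reshape(-1,3);a=np.radians(3.13);zb=t[2]-zoff
    x=(W[:,0]-.538)*np.cos(a)+(W[:,1]+.146)*np.sin(a);y=-(W[:,0]-.538)*np.sin(a)+(W[:,1]+.146)*np.cos(a);z=W[:,2]
    b=(abs(z-zb)<.005)&(abs(y)<.009)&(x<.015)&(x>-.035);f=(abs(z-.108)<.0025)&(abs(y)<.008)&(x>.016)&(x<.055)
    for m in(b,f): print(m.sum(),np.polyfit(x[m],z[m],1),np.polyfit(y[m],z[m],1)[0])
    for n,lo,hi,xs in(('blank',zb-.003,zb+.003,np.arange(-.034,.004,.004)),('lips',.1095,.1135,np.arange(.028,.058,.004))):
        o=[]
        for x0 in xs:
            s=y[(abs(x-x0)<.002)&(z>lo)&(z<hi)&(abs(y)<.022)]
            if len(s)>8:o.append((x0,(s.min()+s.max())*500))
        o=np.array(o);print(n,'mid y mm',np.median(o[:,1]).round(2),'slope deg',np.degrees(np.polyfit(o[:,0],o[:,1]/1e3,1)[0]).round(2))
    m=(abs(z-zb)<.003)&(abs(y)<.01)&(x<.03);print('front mm',1e3*np.percentile(x[m],99.5))
    return p
E
python3 - <<'E'
from h import *
held();rep()
E
```

```text
clk 7.55 mag xy mm [-54.44  -1.08] z 185.88 yaw 3.48 tilt xz,yz mrad [6.4 0.4] Fmag [-1.2  0.3 -2.1] M [ 0.01  0.05 -0.01] op 24.0
3163 [0.00293269 0.125948  ] -0.0011226671117132536
2530 [-0.00014109  0.10812836] -0.00015528948339403405
blank mid y mm 0.04 slope deg 0.03
lips mid y mm 0.08 slope deg -0.01
front mm 9.285415297957348
clk 7.6 mag xy mm [-54.44  -1.04] z 185.84 yaw 3.49 tilt xz,yz mrad [6.3 0.3] Fmag [ 0.3 -0.9 -2.3] M [0.01 0.04 0.07] op 24.0
```

>>> carry_out(
  motion=[0,0,0.4,0,0,0,0,0,0.35,0,0,0,0,0,0,0,0,0],
)

```text
clock: 7.98
tool_pos: [0.4834, -0.15, 0.1778]
eef_rot: [1.0, 0.03, 0.003, -0.0]
contact_force: [0.6, 0.1, -1.5]
opening: 0.271
```

>>> carry_out(
  motion=[0,0,0.1,0,0,0,0,0,0,0,0,0],
)

```text
clock: 8.22
tool_pos: [0.4837, -0.1501, 0.1772]
eef_rot: [1.0, 0.03, 0.003, -0.0]
contact_force: [0.9, -0.2, -2.3]
opening: 0.272
```

>>> carry_out(
  motion=[0,0,0.1,0,0,0,0,0,0,0,0,0],
)

```text
clock: 8.48
tool_pos: [0.4838, -0.1501, 0.1763]
eef_rot: [1.0, 0.03, 0.003, -0.0]
contact_force: [0.5, -0.4, -1.3]
opening: 0.272
```

>>> carry_out(
  motion=[0,0,0.1,0,0,0,0,0,0,0,0,0],
)

```text
clock: 8.72
tool_pos: [0.4838, -0.1501, 0.1755]
eef_rot: [1.0, 0.03, 0.003, 0.0]
contact_force: [-0.4, -0.2, 3.1]
opening: 0.272
```

>>> carry_out(
  motion=[0,0,0.25,0,0,0,0,0,0.25,0,0,0,0,0,0,0,0,0],
)

```text
clock: 9.1
tool_pos: [0.4838, -0.1501, 0.1704]
eef_rot: [1.0, 0.03, 0.003, 0.0]
contact_force: [-0.8, 0.1, 5.5]
opening: 0.27
```

>>> carry_out(
  motion=[0,0,0.25,0,0,0,0,0,0.2,0,0,0,0,0,0,0,0,0,0,0,0,0,0,0],
)

```text
clock: 9.6
tool_pos: [0.4838, -0.1501, 0.1661]
eef_rot: [1.0, 0.03, 0.003, 0.0]
contact_force: [-0.7, 0.2, 6.3]
opening: 0.271
```

```bash
python3 - <<'E'
from h import *
p=held();save(p,'w5.png',None,1.5)
E
```

```text
clk 9.6 mag xy mm [-54.37  -1.14] z 166.12 yaw 3.48 tilt xz,yz mrad [6.4 0.1] Fmag [-0.7  0.3  6.3] M [ 0.15  0.29 -0.01] op 23.9
3174 [0.002502   0.10632912] 0.0009221966202272795Traceback (most recent call last):
  File "<stdin>", line 2, in <module>
  File "h.py", line 50, in held
    for m in(b,f): print(m.sum(),np.polyfit(x[m],z[m],1),np.polyfit(y[m],z[m],1)[0])
                                 ~~~~~~~~~~^^^^^^^^^^^^^
    raise TypeError("expected non-empty vector for x")
TypeError: expected non-empty vector for x
```

>>> carry_out(
  motion=[0.5,0,0.03,0,0,0,0.5,0,0,0,0,0,0.4,0.01,0,0,0,0,0,0,0,0,0,0],
)

```text
clock: 10.15
tool_pos: [0.4958, -0.1496, 0.1654]
eef_rot: [1.0, 0.03, 0.001, -0.0]
contact_force: [-3.9, -0.6, 6.9]
opening: 0.269
```

>>> carry_out(
  motion=[0.4,0,0.01,0,0,0,0.4,0,0,0,0,0,0,0,0,0,0,0],
)

```text
clock: 10.52
tool_pos: [0.5038, -0.1492, 0.1654]
eef_rot: [1.0, 0.03, 0.001, -0.0]
contact_force: [-3.6, -0.4, 6.6]
opening: 0.264
```

```bash
python3 - <<'E'
from h import *
rep()
E
```

```text
clk 10.525 mag xy mm [-34.35  -1.28] z 165.4 yaw 3.45 tilt xz,yz mrad [1.6 0.1] Fmag [-3.7 -0.2  6.6] M [ 0.01  0.94 -0.07] op 23.3
```

>>> carry_out(
  motion=[0.4,0,0,0,0,0,0.4,0,0,0,0,0,0.4,0,0,0,0,0,0,0,0,0,0,0],
)

```text
clock: 11.02
tool_pos: [0.5158, -0.1485, 0.1655]
eef_rot: [1.0, 0.03, 0.001, 0.0]
contact_force: [-4.8, 0.0, 6.6]
opening: 0.27
```

```bash
python3 - <<'E'
from h import *
rep();p=shot('wrist');save(p,'w6.png',None,1.5)
W=cloud(p).reshape(-1,3);a=np.radians(3.13)
x=(W[:,0]-.538)*np.cos(a)+(W[:,1]+.146)*np.sin(a);y=-(W[:,0]-.538)*np.sin(a)+(W[:,1]+.146)*np.cos(a);z=W[:,2]
b=(abs(z-.1055)<.003)&(abs(y)<.008)&(x>-.03);print(np.percentile(x[b]*1e3,[1,99.5]),np.polyfit(x[b],z[b],1))
for x0 in np.arange(-.03,.012,.006):
    s=y[(abs(x-x0)<.003)&(abs(z-.106)<.004)&(abs(y)<.02)]*1e3
    if len(s)>5: print(x0,s.min(),s.max())
E
```

```text
clk 11.025 mag xy mm [-22.25  -1.25] z 165.48 yaw 3.45 tilt xz,yz mrad [ 1.8 -0. ] Fmag [-4.8  0.3  6.6] M [-0.    0.93  0.04] op 23.8
[-29.04575266  89.13795709] [0.00063768 0.10545461]
-0.03 -12.268503496613185 11.63967182709281
-0.024 -12.311564534809262 11.719089732527197
-0.018000000000000002 -12.242517943401763 11.725481921383235
-0.012000000000000004 -19.934780204370043 19.95148397844393
-0.006000000000000005 -12.619948329703478 12.173957619603529
-6.938893903907228e-18 -12.439896589102934 12.077356704596873
0.0059999999999999915 -12.693824268920313 11.951816676954833
```

View pics/w6.png

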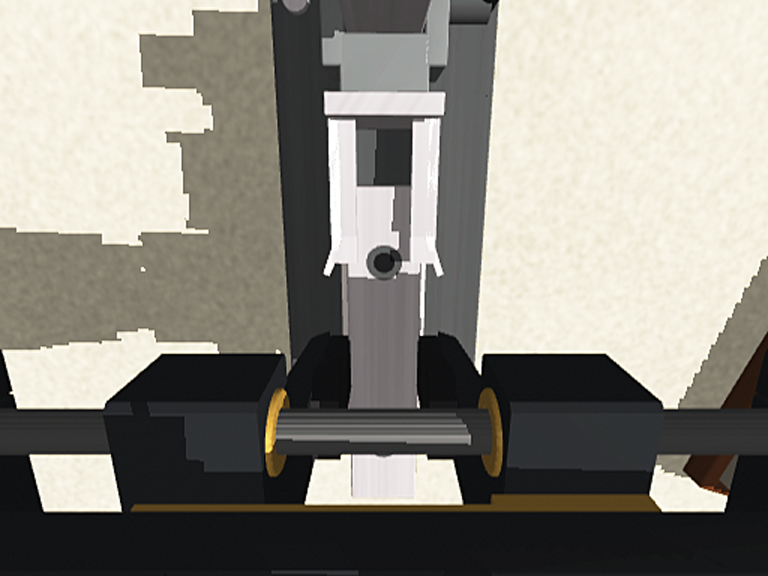

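The picture shows the blank under both lips, its front edge at row 186, short of the stop at row about 110, centred and not slipped in the grip. I go on to the stop.

>>> carry_out(
  motion=[0.5,0,0,0,0,0,0.5,0,0,0,0,0,0.5,0,0,0,0,0,0,0,0,0,0,0],
)

```text
clock: 11.58
tool_pos: [0.5311, -0.1476, 0.1656]
eef_rot: [1.0, 0.03, 0.001, 0.0]
contact_force: [-3.7, -1.0, 6.4]
opening: 0.269
```

>>> carry_out(
  motion=[0.15,0,0,0,0,0,0.1,0,0,0,0,0,0,0,0,0,0,0],
)

```text
clock: 11.95
tool_pos: [0.5328, -0.1474, 0.1655]
eef_rot: [1.0, 0.03, 0.0, 0.0]
contact_force: [-4.1, 0.0, 6.0]
opening: 0.27
```

>>> carry_out(
  motion=[0.1,0,0,0,0,0,0,0,0,0,0,0],
)

```text
clock: 12.2
tool_pos: [0.5337, -0.1474, 0.1655]
eef_rot: [1.0, 0.03, 0.0, 0.0]
contact_force: [-5.7, 0.9, 7.1]
opening: 0.268
```

>>> carry_out(
  motion=[0.1,0,0,0,0,0,0,0,0,0,0,0],
)

```text
clock: 12.45
tool_pos: [0.5347, -0.1473, 0.1655]
eef_rot: [1.0, 0.03, 0.0, 0.0]
contact_force: [-5.0, 0.1, 7.1]
opening: 0.27
```

>>> carry_out(
  motion=[0.1,0,0,0,0,0,0,0,0,0,0,0],
)

```text
clock: 12.7
tool_pos: [0.5356, -0.1473, 0.1655]
eef_rot: [1.0, 0.03, 0.0, 0.0]
contact_force: [-5.0, 0.3, 7.4]
opening: 0.278
```

>>> carry_out(
  motion=[0.1,0,0,0,0,0,0,0,0,0,0,0],
)

```text
clock: 12.95
tool_pos: [0.5357, -0.1473, 0.1654]
eef_rot: [1.0, 0.03, -0.001, -0.0]
contact_force: [-6.6, -0.7, 8.2]
opening: 0.274
```

```bash
python3 - <<'E'
from h import *
rep();p=shot('wrist');save(p,'w7.png',(190,20,330,230),3.5)
W=cloud(p).reshape(-1,3);a=np.radians(3.13)
x=(W[:,0]-.538)*np.cos(a)+(W[:,1]+.146)*np.sin(a);y=-(W[:,0]-.538)*np.sin(a)+(W[:,1]+.146)*np.cos(a);z=W[:,2]
for x0 in np.arange(.036,.072,.002):
    s=z[(abs(x-x0)<.001)&(abs(y)<.007)]*1e3
    print(int(x0*1e3),len(s),np.median(s).round(1),end='; ')
E
```

```text
clk 12.95 mag xy mm [-2.35 -1.18] z 165.38 yaw 3.43 tilt xz,yz mrad [-1.7 -0. ] Fmag [-6.6 -0.3  8.2] M [-0.    1.47  0.06] op 24.1
36 116 105.3; 38 108 105.3; 40 111 105.4; 42 111 105.3; 44 110 105.3; 46 114 105.3; 48 114 105.4; 50 120 105.3; 52 119 105.3; 54 119 105.4; 56 114 105.2; 58 115 105.2; 60 89 105.6; 62 152 120.0; 64 144 120.2; 66 192 120.1; 68 107 91.1; 70 108 91.2;
```

View pics/w7.png

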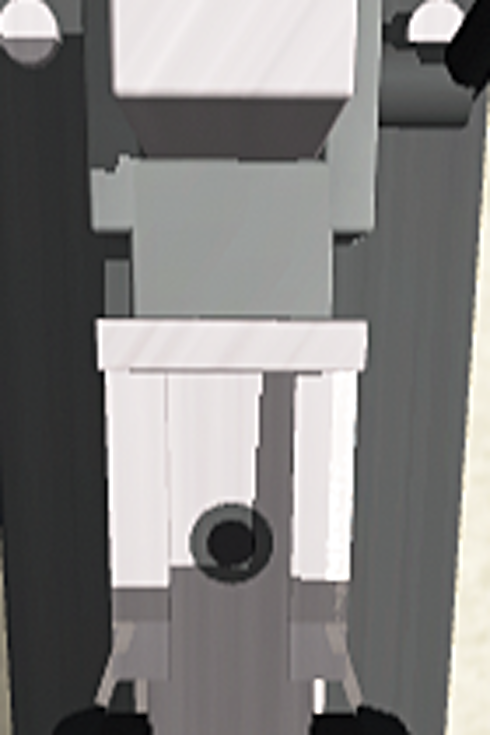

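>>> carry_out(
  motion=[0.1,0,0,0,0,0,0,0,0,0,0,0],
)

```text
clock: 13.25
tool_pos: [0.5359, -0.1473, 0.1653]
eef_rot: [1.0, 0.03, -0.002, -0.0]
contact_force: [-7.7, -0.6, 8.3]
opening: 0.272
```

```bash
python3 - <<'E'
from h import *
rep()
E
```

```text
clk 13.25 mag xy mm [-2.22 -1.2 ] z 165.25 yaw 3.42 tilt xz,yz mrad [-3.6  0. ] Fmag [-7.8 -0.2  8.3] M [0.04 1.81 0.02] op 24.0
```

>>> carry_out(
  motion=[0,0,0,0,0,0,0,0,0,0,0,0,0,0,0,0,0,0,0,0,0,0,0,0],
  hand=4.0,
)

```text
clock: 13.75
tool_pos: [0.5405, -0.1467, 0.1656]
eef_rot: [1.0, 0.03, 0.003, -0.0]
contact_force: [0.3, -0.6, 0.1]
opening: 0.455
```

>>> carry_out(
  motion=[-0.2,0,-1.5,0,0,0,-1.0,0,-2.0,0,0,0,-1.5,0,-1.5,0,0,0,0,0,0,0,0,0],
)

```text
clock: 14.25
tool_pos: [0.5127, -0.1489, 0.2172]
eef_rot: [1.0, 0.03, 0.004, 0.0]
contact_force: [-0.6, -1.1, 0.5]
opening: 0.457
```

```bash
cat >> h.py <<'E'
def magcheck(f):
    rep();p=shot('wrist');save(p,f,None,1.5)
    W=cloud(p).reshape(-1,3);a=np.radians(3.13)
    x=(W[:,0]-.538)*np.cos(a)+(W[:,1]+.146)*np.sin(a);y=-(W[:,0]-.538)*np.sin(a)+(W[:,1]+.146)*np.cos(a);z=W[:,2]
    for x0 in [*np.arange(-.07,.05,.008),.054,.056,.058,.06,.062,.064]:
        s=z[(abs(x-x0)<.001)&(abs(y)<.007)]*1e3; print(round(x0*1e3),len(s),np.median(s).round(1) if len(s) else '',end='; ')
    m=(abs(z-.108)<.0025)&(abs(y)<.01);print('\nx range',np.percentile(x[m]*1e3,[.5,99.5]))
    for x0 in(-.04,-.02,0):
        s=y[(abs(x-x0)<.004)&(abs(z-.108)<.003)&(abs(y)<.02)]*1e3;print(x0,s.min() if len(s) else '',s.max() if len(s) else '')
E
python3 - <<'E'
from h import *
magcheck('w8.png')
a=np.radians(-19.65);c=np.array([.5315,.2622])-.006*np.array([np.cos(a),np.sin(a)])
P,Q=plan([*c,.15],-19.65,11)
E
```

```text
clk 14.25 mag xy mm [-25.41  -1.51] z 217.2 yaw 3.44 tilt xz,yz mrad [ 8.  -0.6] Fmag [-0.7 -1.   0.5] M [0.03 0.02 0.06] op 40.3
-70 0 ; -62 0 ; -54 55 108.5; -46 53 108.1; -38 49 108.3; -30 51 108.4; -22 50 108.5; -14 57 108.1; -6 246 243.4; 2 707 232.0; 10 65 108.3; 18 64 108.1; 26 70 108.3; 34 63 108.3; 42 66 108.3; 54 90 108.2; 56 67 108.1; 58 71 108.2; 60 111 108.3; 62 104 119.8; 64 85 120.3; 
x range [-58.02131947  89.04268526]
-0.04 -12.570456598970571 11.83212516037977
-0.02 -12.159025160072513 12.33094026386658
0 -12.49901439377874 12.09662331888339
[0.34, -3.74, 0.6, -0.0, -0.001, 0.037, 0.2, -3.75, 0.6, -0.0, -0.001, 0.037, 0.06, -3.75, 0.61, -0.0, -0.001, 0.037, -0.08, -3.75, 0.6, -0.0, -0.001, 0.037, -0.22, -3.75, 0.61, -0.0, -0.001, 0.036, -0.35, -3.74, 0.6, -0.0, -0.0, 0.037, -0.49, -3.72, 0.61, -0.0, -0.001, 0.036, -0.62, -3.7, 0.61, -0.0, -0.0, 0.037]
[-0.76, -3.68, 0.6, -0.0, -0.001, 0.036, -0.89, -3.65, 0.61, -0.0, -0.0, 0.037, -1.02, -3.62, 0.6, -0.001, -0.001, 0.036]
```

>>> carry_out(
  motion=[0.34,-3.74,0.4,0,-0.001,0.037,0.2,-3.75,0.6,0,-0.001,0.037,0.06,-3.75,0.6,0,-0.001,0.037,-0.08,-3.75,0.6,0,-0.001,0.037,-0.22,-3.75,0.6,0,-0.001,0.036,-0.35,-3.74,0.6,0,0,0.037,-0.49,-3.72,0.6,0,-0.001,0.036,-0.62,-3.7,0.6,0,0,0.037],
  hand=4.5,
)

```text
clock: 15.3
tool_pos: [0.5223, 0.1536, 0.1689]
eef_rot: [0.993, -0.117, 0.0, -0.0]
contact_force: [0.4, -0.1, 0.4]
opening: 0.513
```

>>> carry_out(
  motion=[-0.76,-3.68,0.6,0,-0.001,0.036,-0.89,-3.65,0.6,0,0,0.037,-1.02,-3.62,0.8,0,-0.001,0.036,0,0,0,0,0,0,0,0,0,0,0,0],
)

```text
clock: 15.92
tool_pos: [0.5253, 0.2639, 0.1493]
eef_rot: [0.985, -0.17, -0.001, 0.0]
contact_force: [0.1, 0.2, 0.1]
opening: 0.511
```

```bash
python3 - <<'E'
from h import *
rep();t,Rm,st=tool();print(t,np.degrees(np.arctan2(Rm[1,0],Rm[0,0])))
p=shot('wrist');W=cloud(p);f=p['frame'].astype(int);save(p,'w9.png')
m=(abs(W[...,2]-.0295)<.004)&(f.max(-1)-f.min(-1)<40)
w=W[m];a=np.radians(-19.65);e=np.array([np.cos(a),np.sin(a)]);n=np.array([-np.sin(a),np.cos(a)])
x=(w[:,:2]-[.5315,.2622])@e;y=(w[:,:2]-[.5315,.2622])@n
for x0 in np.arange(-.06,.066,.01):
    s=y[(abs(x-x0)<.004)&(abs(y)<.03)]*1e3
    if len(s)>5: print(round(x0*1e3),np.percentile(s,[1,99]).round(1),end=';')
print(np.percentile(x[abs(y)<.01],[.5,99.5]))
c=np.array([.5315,.2622])-.006*e
plan([*c,.0875],-19.65,4)
E
```

```text
clk 15.925 mag xy mm [  9.74 409.93] z 149.29 yaw -19.59 tilt xz,yz mrad [-2.2  0. ] Fmag [0.1 0.1 0.1] M [ 0.08 -0.06  0.02] op 45.0
[0.5253456  0.26385278 0.14929317] -19.593148230857008
-60 [-12.3  12.1];-50 [-12.2  12. ];-40 [-12.   11.8];-30 [-11.8  11.7];-20 [-12.4  12.3];-10 [-12.2  12.2];0 [-12.1  12. ];10 [-11.9  11.9];20 [-12.4  11.8];30 [-12.3  12.4];40 [-12.1  12.2];50 [-11.9  12.1];60 [-12.3  11.9];[-0.05920144  0.05938147]
[-0.0, -0.03, 1.55, 0.0, 0.0, -0.0, -0.0, -0.03, 1.55, 0.0, 0.001, -0.0, -0.0, -0.03, 1.55, 0.0, 0.0, -0.0, -0.01, -0.03, 1.56, 0.001, 0.001, -0.0]
```

>>> carry_out(
  motion=[0,-0.05,1.6,0,0.002,0,0,-0.05,1.9,0,0,0,0,0,1.7,0,0,0,0,0,1.0,0,0,0,0,0,0,0,0,0],
)

```text
clock: 16.6
tool_pos: [0.5251, 0.2652, 0.0866]
eef_rot: [0.985, -0.17, -0.001, 0.0]
contact_force: [-0.3, 0.1, -0.3]
opening: 0.51
```

>>> carry_out(
  motion=[0,0,0,0,0,0,0,0,0,0,0,0,0,0,0,0,0,0,0,0,0,0,0,0],
  hand=1.5,
)

```text
clock: 17.1
tool_pos: [0.5257, 0.2652, 0.0883]
eef_rot: [0.985, -0.17, 0.0, -0.0]
contact_force: [-0.7, -1.5, 4.2]
opening: 0.271
```

```bash
python3 - <<'E'
from h import *
rep();t,Rm,st=tool()
P,Q=plan([*t[:2],.16],-19.59,4)
plan([.4815,-.1500,.215],3.43,11,P,Q)
E
```

```text
clk 17.1 mag xy mm [ 10.18 411.29] z 88.26 yaw -19.63 tilt xz,yz mrad [0.4 0.4] Fmag [-0.8 -1.4  4.2] M [-0.24  0.2  -0.03] op 23.8
[0.0, -0.0, -1.79, -0.0, -0.0, -0.0, 0.0, -0.0, -1.79, -0.0, -0.0, -0.0, 0.0, -0.0, -1.8, -0.0, -0.0, -0.0, 0.0, -0.0, -1.79, -0.001, -0.0, -0.001]
[0.89, 3.69, -0.5, 0.0, -0.0, -0.036, 0.75, 3.72, -0.5, 0.0, -0.0, -0.037, 0.61, 3.75, -0.5, 0.0, -0.0, -0.036, 0.48, 3.77, -0.5, 0.0, -0.0, -0.037, 0.34, 3.78, -0.5, 0.0, -0.0, -0.036, 0.2, 3.79, -0.5, 0.0, -0.0, -0.037, 0.06, 3.79, -0.5, 0.0, -0.0, -0.036, -0.07, 3.8, -0.5, 0.0, -0.0, -0.037]
[-0.21, 3.79, -0.49, 0.0, -0.0, -0.036, -0.35, 3.78, -0.5, 0.0, -0.0, -0.037, -0.49, 3.76, -0.49, 0.001, -0.0, -0.036]
```

>>> carry_out(
  motion=[0,0,-0.8,0,0,0,0,0,-2.0,0,0,0,0,0,-2.4,0,0,0,0,0,-2.0,0,0,0],
)

```text
clock: 17.6
tool_pos: [0.5259, 0.2658, 0.1618]
eef_rot: [0.985, -0.17, 0.001, -0.001]
contact_force: [-0.0, 0.4, -1.9]
opening: 0.272
```

>>> carry_out(
  motion=[0.89,3.69,-0.5,0,0,-0.036,0.75,3.72,-0.5,0,0,-0.037,0.61,3.75,-0.5,0,0,-0.036,0.48,3.77,-0.5,0,0,-0.037,0.34,3.78,-0.5,0,0,-0.036,0.2,3.79,-0.5,0,0,-0.037,0.06,3.79,-0.5,0,0,-0.036,-0.07,3.8,-0.5,0,0,-0.037],
)

```text
clock: 18.6
tool_pos: [0.4934, -0.0378, 0.2009]
eef_rot: [1.0, -0.024, 0.001, -0.0]
contact_force: [0.0, -0.5, -2.1]
opening: 0.274
```

>>> carry_out(
  motion=[-0.21,3.79,-0.5,0,0,-0.036,-0.35,3.78,-0.5,0,0,-0.037,-0.5,3.75,-0.5,0,0,-0.036,0,0,0.5,0,0,0,0,0,0.8,0,0,0,0,0,0.8,0,0,0,0,0,0,0,0,0,0,0,0,0,0,0],
)

```text
clock: 19.6
tool_pos: [0.4811, -0.149, 0.1934]
eef_rot: [1.0, 0.03, -0.0, -0.0]
contact_force: [0.1, -0.1, -2.0]
opening: 0.273
```

```bash
python3 - <<'E'
from h import *
p=held(.0583);save(p,'w10.png',None,1.5)
E
```

```text
clk 19.6 mag xy mm [-56.94   0.08] z 193.38 yaw 3.44 tilt xz,yz mrad [-0.3  0.7] Fmag [ 0.1 -0.1 -2. ] M [-0.02  0.02  0.05] op 24.1
3299 [-0.00475255  0.13427567] -0.00010283239651258227
2359 [-0.0020064   0.10823462] 0.0008723258235529013
blank mid y mm 1.01 slope deg -0.15
lips mid y mm 0.08 slope deg -0.04
front mm 9.70274798491512
```

>>> carry_out(
  motion=[0,0.09,0.5,0,0.006,-0.002,0,0,0.6,0,0,0,0,0,0.45,0,0,0,0,0,0,0,0,0,0,0,0,0,0,0],
)

```text
clock: 20.27
tool_pos: [0.4812, -0.1506, 0.178]
eef_rot: [1.0, 0.03, 0.003, -0.0]
contact_force: [0.2, 0.1, -2.8]
opening: 0.271
```

```bash
python3 - <<'E'
from h import *
held(.059)
E
```

```text
clk 20.275 mag xy mm [-56.99  -1.46] z 177.99 yaw 3.48 tilt xz,yz mrad [6.  0.9] Fmag [ 0.2  0.1 -2.8] M [0.01 0.08 0.02] op 23.9
3326 [0.00409546 0.11930242] -0.0007929975502154314
2849 [-0.00063101  0.10818486] 0.00019210594734963082
blank mid y mm -0.5 slope deg 0.08
lips mid y mm 0.08 slope deg 0.02
front mm 10.021500008922008
```

>>> carry_out(
  motion=[0,-0.05,0.1,0,0,0,0,0,0,0,0,0],
)

```text
clock: 20.58
tool_pos: [0.4811, -0.15, 0.177]
eef_rot: [1.0, 0.03, 0.003, -0.0]
contact_force: [1.1, 0.7, -1.8]
opening: 0.274
```

>>> carry_out(
  motion=[0,0,0.1,0,0,0,0,0,0,0,0,0],
)

```text
clock: 20.82
tool_pos: [0.4811, -0.1501, 0.176]
eef_rot: [1.0, 0.03, 0.003, -0.0]
contact_force: [-0.2, 0.1, -2.1]
opening: 0.273
```

>>> carry_out(
  motion=[0,0,0.1,0,0,0,0,0,0,0,0,0],
)

```text
clock: 21.08
tool_pos: [0.4811, -0.1501, 0.1751]
eef_rot: [1.0, 0.03, 0.003, -0.0]
contact_force: [-0.1, -0.3, -0.2]
opening: 0.274
```

>>> carry_out(
  motion=[0,0,0.1,0,0,0,0,0,0,0,0,0],
)

```text
clock: 21.32
tool_pos: [0.4811, -0.1501, 0.1743]
eef_rot: [1.0, 0.03, 0.003, -0.0]
contact_force: [-1.9, 1.5, 3.9]
opening: 0.27
```

>>> carry_out(
  motion=[0,0,0.25,0,0,0,0,0,0.25,0,0,0,0,0,0,0,0,0],
)

```text
clock: 21.7
tool_pos: [0.4812, -0.1501, 0.1692]
eef_rot: [1.0, 0.03, 0.003, -0.0]
contact_force: [0.1, -0.3, 5.1]
opening: 0.27
```

>>> carry_out(
  motion=[0,0,0.25,0,0,0,0,0,0.2,0,0,0,0,0,0,0,0,0,0,0,0,0,0,0],
)

```text
clock: 22.2
tool_pos: [0.4811, -0.1501, 0.1649]
eef_rot: [1.0, 0.03, 0.003, -0.0]
contact_force: [-1.1, -0.0, 6.8]
opening: 0.271
```

```bash
sed -i 's/for m in(b,f): print/for m in [q for q in(b,f) if q.sum()>20]: print/' h.py; python3 - <<'E'
from h import *
p=held(.059);save(p,'w11.png',None,1.5)
E
```

```text
clk 22.2 mag xy mm [-57.    -0.99] z 164.93 yaw 3.48 tilt xz,yz mrad [6.2 0.7] Fmag [-1.1  0.   6.8] M [ 0.07  0.27 -0.02] op 23.9
3333 [0.00505638 0.1064226 ] -0.0002671820672463801
blank mid y mm -0.01 slope deg 0.07
lips mid y mm 0.1 slope deg 0.06
front mm 10.032372826273795
```

>>> carry_out(
  motion=[0.5,0,0.04,0,0,0,0.5,0,0,0,0,0,0.4,0.01,0,0,0,0,0,0,0,0,0,0],
)

```text
clock: 22.75
tool_pos: [0.493, -0.1496, 0.1642]
eef_rot: [1.0, 0.03, 0.001, -0.0]
contact_force: [-3.2, -0.7, 6.6]
opening: 0.27
```

>>> carry_out(
  motion=[0.4,0,0.01,0,0,0,0.4,0,0,0,0,0,0,0,0,0,0,0],
)

```text
clock: 23.12
tool_pos: [0.501, -0.1492, 0.1641]
eef_rot: [1.0, 0.03, 0.001, -0.0]
contact_force: [-3.9, -0.4, 7.1]
opening: 0.275
```

```bash
python3 - <<'E'
from h import *
p=held(.059);save(p,'w12.png',None,1.5)
E
```

```text
clk 23.125 mag xy mm [-37.14  -1.18] z 164.15 yaw 3.44 tilt xz,yz mrad [1.2 0.5] Fmag [-3.9 -0.1  7.1] M [-0.05  1.05  0.02] op 24.3
3333 [0.00521036 0.10542189] -0.0020764499638995237
446 [0.00517602 0.10585144] -0.001768444331166916
blank mid y mm -0.19 slope deg -0.14
lips mid y mm 0.03 slope deg 0.03
front mm 29.575815878847955
```

View pics/w12.png

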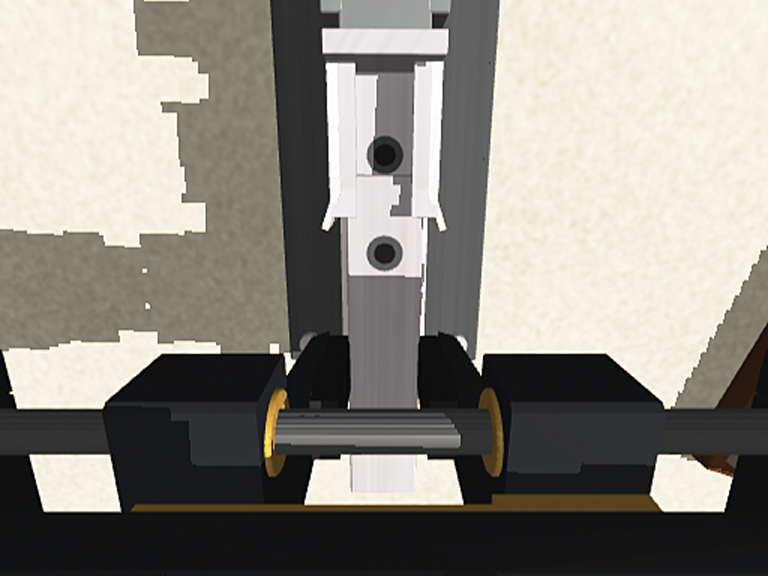

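The second blank's front edge (row ~176) is under the lips, above the first blank, whose hole shows at (385,154). The stop is at row ~50. The blank is centred, so I carry on.

>>> carry_out(
  motion=[0.5,0,0,0,0,0,0.5,0,0,0,0,0,0.5,0,0,0,0,0,0,0,0,0,0,0],
)

```text
clock: 23.68
tool_pos: [0.5162, -0.1483, 0.1643]
eef_rot: [1.0, 0.03, 0.001, -0.0]
contact_force: [-4.3, -0.8, 7.1]
opening: 0.271
```

>>> carry_out(
  motion=[0.5,0,0,0,0,0,0.5,0,0,0,0,0,0.3,0,0,0,0,0,0,0,0,0,0,0],
)

```text
clock: 24.18
tool_pos: [0.5289, -0.1475, 0.1643]
eef_rot: [1.0, 0.03, 0.001, -0.0]
contact_force: [-4.6, 0.1, 6.6]
opening: 0.272
```

>>> carry_out(
  motion=[0.15,0,0,0,0,0,0,0,0,0,0,0],
)

```text
clock: 24.42
tool_pos: [0.53, -0.1475, 0.1643]
eef_rot: [1.0, 0.03, 0.0, -0.0]
contact_force: [-5.0, -0.3, 8.4]
opening: 0.273
```

>>> carry_out(
  motion=[0.1,0,0,0,0,0,0,0,0,0,0,0],
)

```text
clock: 24.68
tool_pos: [0.5308, -0.1475, 0.1643]
eef_rot: [1.0, 0.03, -0.0, -0.0]
contact_force: [-6.4, -0.2, 7.2]
opening: 0.275
```

>>> carry_out(
  motion=[0.1,0,0,0,0,0,0,0,0,0,0,0],
)

```text
clock: 24.92
tool_pos: [0.5319, -0.1474, 0.1643]
eef_rot: [1.0, 0.03, 0.0, -0.0]
contact_force: [-6.3, -0.3, 7.6]
opening: 0.27
```

```bash
python3 - <<'E'
from h import *
rep()
E
```

```text
clk 24.925 mag xy mm [-6.2  -1.07] z 164.29 yaw 3.43 tilt xz,yz mrad [0.  0.4] Fmag [-6.3  0.   7.6] M [-0.07  1.28  0.02] op 23.8
```

>>> carry_out(
  motion=[0.1,0,0,0,0,0,0,0,0,0,0,0],
)

```text
clock: 25.18
tool_pos: [0.5323, -0.1474, 0.1642]
eef_rot: [1.0, 0.03, -0.001, -0.0]
contact_force: [-6.9, 0.1, 7.8]
opening: 0.275
```

>>> carry_out(
  motion=[0.1,0,0,0,0,0,0,0,0,0,0,0],
)

```text
clock: 25.42
tool_pos: [0.5324, -0.1474, 0.1641]
eef_rot: [1.0, 0.03, -0.002, -0.0]
contact_force: [-7.5, -0.8, 9.5]
opening: 0.273
```

>>> carry_out(
  motion=[0.1,0,0,0,0,0,0,0,0,0,0,0],
)

```text
clock: 25.68
tool_pos: [0.5326, -0.1474, 0.164]
eef_rot: [1.0, 0.03, -0.003, -0.0]
contact_force: [-9.6, -0.6, 9.6]
opening: 0.273
```

```bash
python3 - <<'E'
from h import *
magcheck('w13.png')
E
```

```text
clk 25.675 mag xy mm [-5.48 -1.1 ] z 163.99 yaw 3.41 tilt xz,yz mrad [-5.2  0.4] Fmag [-9.6 -0.1  9.6] M [-0.07  2.06  0.03] op 24.1
-70 0 ; -62 0 ; -54 69 104.9; -46 73 105.1; -38 0 ; -30 0 ; -22 29 104.8; -14 88 105.1; -6 90 105.1; 2 90 105.2; 10 94 105.1; 18 2376 200.4; 26 112 105.1; 34 116 105.3; 42 120 105.2; 54 137 105.2; 56 121 105.3; 58 115 105.2; 60 103 105.5; 62 152 120.3; 64 160 120.2; 
x range [-56.62818089  89.02775736]
-0.04 -11.891748462022544 11.940042698663065
-0.02 -12.392887566182115 12.103075472065981
0 -12.15849432345943 19.589792221689795
```

>>> carry_out(
  motion=[0,0,0,0,0,0,0,0,0,0,0,0,0,0,0,0,0,0,0,0,0,0,0,0],
  hand=4.0,
)

```text
clock: 26.22
tool_pos: [0.5379, -0.1466, 0.1643]
eef_rot: [1.0, 0.03, 0.003, -0.0]
contact_force: [-0.6, 0.1, 0.2]
opening: 0.452
```

>>> carry_out(
  motion=[-0.2,0,-1.5,0,0,0,-1.0,0,-2.5,0,0,0,-1.5,0,-2.5,0,0,0,-1.0,0,-2.5,0,0,0,0,0,-1.0,0,0,0,0,0,0,0,0,0],
)

```text
clock: 26.98
tool_pos: [0.5009, -0.1491, 0.265]
eef_rot: [1.0, 0.03, 0.004, -0.0]
contact_force: [-0.1, -0.5, -0.7]
opening: 0.455
```

```bash
python3 - <<'E'
from h import *
magcheck('w14.png')
p=shot('side');c=(245,130,365,220);save(p,'s2.png',c,6)
E
```

```text
clk 26.975 mag xy mm [-37.26  -1.07] z 264.95 yaw 3.48 tilt xz,yz mrad [8.4 0.5] Fmag [-0.1 -0.5 -0.7] M [-0.01  0.04  0.02] op 40.1
-70 0 ; -62 0 ; -54 40 108.3; -46 36 108.4; -38 34 108.2; -30 33 108.4; -22 37 108.1; -14 2916 302.2; -6 34 108.0; 2 42 108.2; 10 51 108.2; 18 51 108.3; 26 51 108.3; 34 34 108.1; 42 51 108.0; 54 54 108.0; 56 54 108.0; 58 40 108.2; 60 74 108.5; 62 70 119.9; 64 55 120.1; 
x range [-57.59227926  89.07411628]
-0.04 -11.881728314022244 12.5190549258098
-0.02 -12.298251324158478 12.347677848571665
0 -11.916455550433213 12.20710080919414
```

View pics/w14.png

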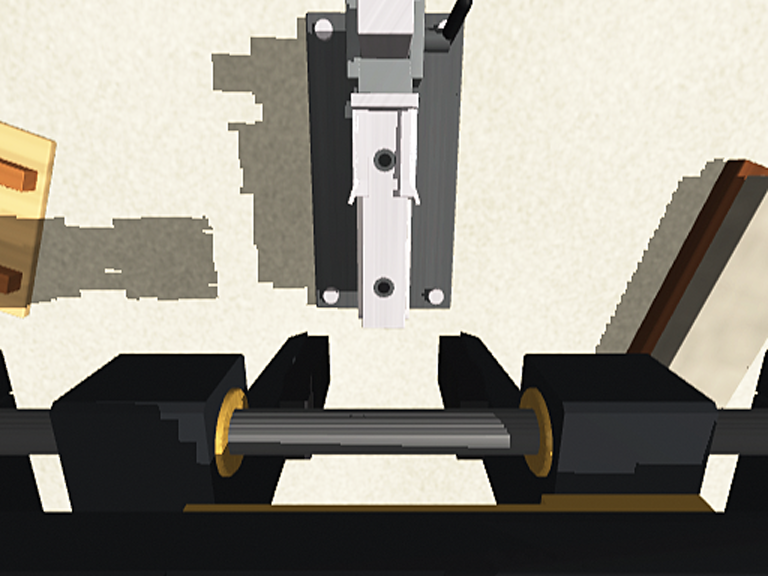

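View pics/s2.png

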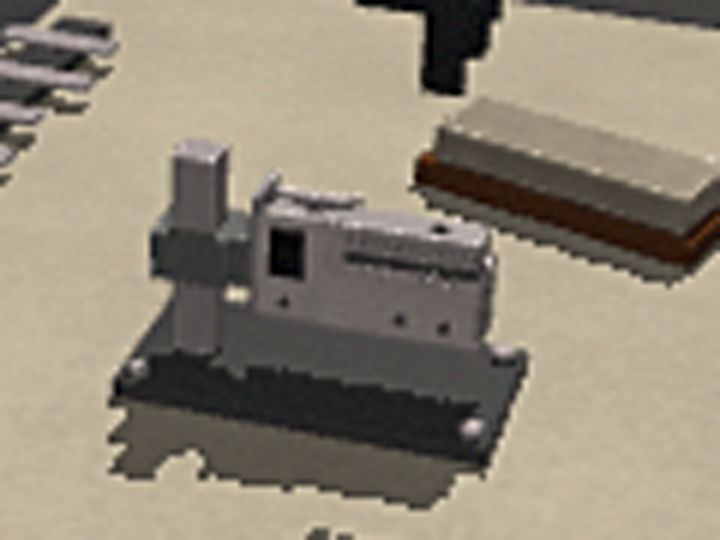

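```bash
python3 - <<'E'
from h import *
rep();print(workorder.finish_job())
E
```

```text
clk 27.075 mag xy mm [-37.86  -0.81] z 263.65 yaw 3.5 tilt xz,yz mrad [5.6 1.1] Fmag [-0.3  0.6  0.1] M [ 0.01  0.03 -0.01] op 40.0
the job is handed in; nothing more can be done
None
```

Both blanks are in the magazine, the second on top of the first, and the job was handed in at about 27 s of the 64 s allowed. I felt for the magazine height: the follower was at about z = 108 mm. Each blank was pressed about 10 mm, slid under the lips and pushed to the stop, where the push rose from about 4–5 N to 8–10 N and movement stopped.

Last checks:
- **Seating:** after release, the top blank lies flat at 108.2 mm, level with the lips' underside. It reaches the stop plate and is centred within about 0.5 mm.
- **First blank:** it showed the same level and reach before the second went in. In the last side picture the two rear ends look in line, though that view is coarse.
- **Clearance:** the gripper is open and about 9 cm above the magazine with no contact force. I did not touch the bystanders.
- **What disagreed:** the camera showed a held blank about 1 mm off the tool's centre line and put the stop face at about x = 61 mm. Both are within the 2 mm calibration, so I lined up each blank with the lips in the picture and relied on force for the stop.
- **Unplanned movement:** as the fingers opened, the tool sprang forward about 5 mm each time. The first time, the fingers came within about 1 mm of the flared walls, with no contact force read.

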